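# Find the spacer that just fits the weld fixture gap

## Task

The thin spacer left in the fixture's gap from the last try is too loose. Take it out and set it down on the bench, off the fixture, then try the thicker ones: leave standing in the gap, all the way down on the base plate, the thickest spacer that will go in.

Things in the scene. Friction and masses are not known exactly. Their poses are not given: they have to be found in the camera images.
- fixture: Fixed weld fixture: dark base plate, x -60..60, y -85..125, 12 mm thick, with a copper-coloured lug, the gap's fixed wall. Origin: at bench level below the middle of the lug's face (looks to +y). Gap: runs 60 mm along x, from y = 0 to the stop, open at both ends and above; floor z = 12, round wall tops z = 42 (highest part). Bench 0.24-0.4 m left and 0.4-0.5 m ahead of the robot is empty.
- stop: Fixed yellow stop on the plate, the gap's other wall, 60 mm long, parallel to the lug. Origin: on the plate's top below the middle of its gap face, so its y in the fixture's frame is the gap's width. It is pinned in one of two places, so that either the blue or the red spacer is the thickest that goes in, with 6 mm to spare.
- spacer_thin: Aluminium spacer plate with a green top band, 18 mm thick (its y), 50 mm long (its x), 80 mm tall (z), about 0.2 kg. Stands loose in the gap at the start. Origin: centre of its underside.
- spacer_mid: Aluminium spacer plate with a blue top band, 30 mm thick (its y), 50 mm long (its x), 80 mm tall (z), about 0.3 kg. Stands upright on the bench, on the robot's right (-y). Origin: centre of its underside.
- spacer_thick: Aluminium spacer plate with a red top band, 42 mm thick (its y), 50 mm long (its x), 80 mm tall (z), about 0.45 kg. Stands upright on the bench, on the robot's right (-y). Origin: centre of its underside.
Things that resemble listed ones, but are neither listed nor needed, are in the scene too. What is shaped like the spacer_thin but yellow is not meant.

How it is judged:
At the end, for the whole second after the job is handed in: The thickest spacer that fits (blue for a 36 mm gap, red for a 48 mm gap) stands in the gap: within 0.15 rad of upright, underside within 6 mm of the plate, within 20 mm of the gap's middle along it. The thin spacer is on the bench, its origin off the plate and below 40 mm. Both at rest ((x of spacer_thin in the frame of fixture below -0.06 m or x of spacer_thin in the frame of fixture above 0.06 m or y of spacer_thin in the frame of fixture below -0.085 m or y of spacer_thin in the frame of fixture above 0.125 m) and height (world z) of spacer_thin below 0.04 m and linear speed of spacer_thin below 0.03 m/s and ((y of stop in the frame of fixture below 0.042 m and x of spacer_mid in the frame of fixture between -0.02 and 0.02 m and y of spacer_mid in the frame of fixture between 0 and 0.036 m and z of spacer_mid in the frame of fixture below 0.018 m and angle between spacer_mid's own z axis and vertical below 0.15 rad and linear speed of spacer_mid below 0.03 m/s) or (y of stop in the frame of fixture above 0.042 m and x of spacer_thick in the frame of fixture between -0.02 and 0.02 m and y of spacer_thick in the frame of fixture between 0 and 0.048 m and z of spacer_thick in the frame of fixture below 0.018 m and angle between spacer_thick's own z axis and vertical below 0.15 rad and linear speed of spacer_thick below 0.03 m/s))); the robot touches nothing.
It also fails if it takes over 69 s, if anything falls off the work surface, if the arm or the gripper's body presses on something with over 40 N, if the wrist force passes 120 N, or if a joint passes its speed limit or range.

## Robot

A 7-joint arm with a two-finger parallel gripper is mounted at the origin on the work surface. World frame = base frame: x ahead of the robot, y to its left, z up, the work surface at z = 0. Lengths are in m, angles in rad, forces in N, time in s.
With the tool pointing down it reaches from about 0.35 to 0.9 m from the base axis. Payload 8.1 kg.
Tool frame: the origin (TCP) lies midway between the tips of the shut fingers; the grasp point (between the pads) lies behind it (arm.tcp_to_grasp is the z of the grasp point in the tool frame, in m); z points along the fingers, y is the line along which they close (so a half turn about z gives the same grasp; the last joint's range is limited). The gripper opens to 92 mm and grips with 3 to 60 N. Pads are 19 mm wide; open, the fingers measure 130 mm over their backs; the gripper's body (75 mm by 190 mm) begins 47 mm behind the grasp point.
Start: joints at [1.009, 0.434, 0.025, 1.573, -0.012, 1.134, -0.075], TCP at [0.277, -0.56, 0.227] pointing down, gripper open.
Joint ranges: [-2.62, 2.62], [-0.44, 2.09], [-1.27, 1.32], [0.08, 2.57], [-1.32, 4.46], [0.12, 2], [-2.74, 2.74]. Speed limits (rad/s): [2.22, 2.22, 3.01, 3.01, 3.14, 3.14, 3.14].

## Interface

Orientations are given as a rotation vector (axis times angle).
In Python, from cell import readout, vision, arm gives the robot as it stands.
- The arm moves only by the tool carry_out, never from a script. Its argument "increments" is one flat list of numbers, 6 for each row, row after row: the shift along the world's x, y, z in mm, then the turn, a rotation vector about the world's x, y, z in rad. In form: [tx, ty, tz, wx, wy, wz, tx, ty, tz, wx, wy, wz, ...]. A call has 1 to 20 rows; each row shifts and turns the commanded pose from where the row before left it; what a row does not reach is not made up. A row lasts 1/8 s, in which the tool goes at most 62.5 mm and 10.7 degrees, less where a joint would pass 70% of its speed; a pose out of reach is approached as far as the arm can. A call with a gripper value outside its range is refused whole. "grip" is the closure, from 0 (fully open) to 1 (shut), set as the call begins (left out, the last holds). The fingers move at their own pace and stop on an object; "newtons" is the grip in N (left out, the last holds). Time passes only in rows, so rows that do not move let the fingers close. It gives the time, the measured TCP pose, the force, the opening and the grip force at its end, in the units of the state.
- readout.observe(): the state, without advancing time (a new reading comes with each control period).
- vision.get_image(name): name is "side" or "top"; returns the picture (420x560x3 uint8, red, green, blue); there is no depth.
- vision.calibration(name): a dict with "fov_y" (degrees; the focal length in pixels is half the picture's height over the tangent of half this angle, whatever the lens; pixels are square), "cx", "cy" (the principal point, pixels), "pose" (4x4, takes a point from camera to world coordinates). Camera axes: x right, y up, looking along -z (the intrinsics and any distortion apply to the point x, -y, -z); pixel columns grow to the right and rows downward; lengths in m; the calibration is good to about 2 mm. A picture is of the moment at which its call begins. calibration takes no time and is no camera call.
- arm.sign_off(): hands the job in; it is judged then, once.
The state is a dict: "clock": time; "joints": joint angles; "dq": joint speeds; "joint_efforts": joint torques, N m; "position": TCP position; "ee_rot": TCP orientation; "force": force on the tool from outside, world axes, zero at the start; "ft_torque": the same for the moment, N m; "width": opening from 0.0 (shut) to 1.0 (fully open); "gripper_force": force on a finger pad.
Only numpy, scipy, OpenCV 4.12 (cv2) and the standard library are available. Lean on these libraries where they do the work, as an engineer would, in place of code of your own. Each camera call takes 0.05 s, during which the arm holds its last target. There are 200 camera calls.

## Working session

There is one attempt and no reset: what is moved stays moved. The work goes in short steps, Python scripts to look and compute and a tool call to move; the robot and the scene stay as the last step left them, time stands still between calls to the robot, and variables do not carry over. Pictures are saved under pics/ and viewed, at most 10 in all, crops included, and the job is handed in when it is done.

Besides the shell and the picture viewer there is one more tool, called after ">>>" by a JSON object that holds its "op" and its "data". carry_out: Moves the arm, as the interface text tells. Its arguments: {"type":"object","properties":{"increments":{"type":"array","items":{"type":"number"}},"grip":{"type":"number"},"newtons":{"type":"number"}},"required":["increments"]}

```bash
mkdir -p pics; ls; python3 - <<'E'
from cell import readout, vision, arm
import cv2,numpy as np
for n in ("top","side"):
    im=vision.get_image(n); cv2.imwrite(f"pics/{n}0.png",cv2.cvtColor(im,cv2.COLOR_RGB2BGR))
    c=vision.calibration(n); print(n,{k:(np.round(v,4).tolist()) if k=="pose" else v for k,v in c.items()})
print(arm.tcp_to_grasp, readout.observe())
E
```

```text
pics
top {'fov_y': 45.91018266269026, 'cx': 278.8559036175372, 'cy': 207.35699026321788, 'pose': [[0.0212, 0.9901, -0.1386, 0.4211], [-0.9995, 0.0179, -0.0249, -0.1188], [-0.0222, 0.1391, 0.99, 1.0123], [0.0, 0.0, 0.0, 1.0]]}
side {'fov_y': 56.898959680889206, 'cx': 279.1228309867954, 'cy': 210.23536654009206, 'pose': [[-0.9936, 0.0771, -0.0824, 0.5108], [-0.1119, -0.5778, 0.8085, 0.4414], [0.0147, 0.8125, 0.5828, 0.4322], [0.0, 0.0, 0.0, 1.0]]}
-0.0188 {'clock': 0.1, 'joints': array([ 1.00940342,  0.43514788,  0.02494641,  1.57399723, -0.01163016,
        1.1339858 , -0.07507499]), 'dq': array([ 4.53122030e-05, -1.86953544e-03, -1.40796226e-03, -3.09433235e-03,
        3.45893068e-04,  1.32832695e-04,  8.34725160e-04]), 'joint_efforts': array([ 3.68380235e-03, -6.69120884e+01,  9.88332890e-01, -3.15141499e+01,
       -6.04493427e-02,  3.74441931e-02,  8.11340260e-05]), 'position': array([ 0.2765676 , -0.55997408,  0.22602992]), 'ee_rot': array([-3.05800722e+00, -7.14013239e-01,  6.31713794e-04]), 'force': array([0.3675317 , 0.68367231, 0.04431189]), 'ft_torque': array([-0.06827189, -0.04363604, -0.00102539]), 'gripper_force': 0.0, 'width': 1.0019266780623697}
```

View pics/top0.png

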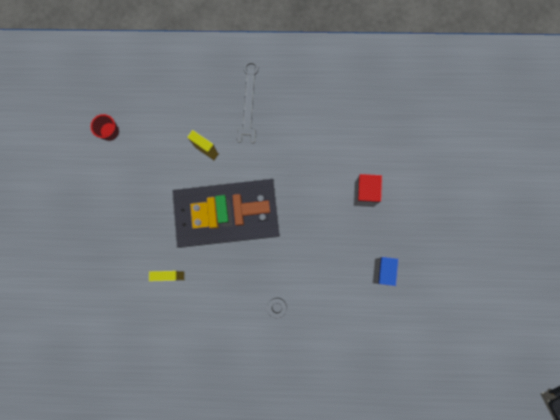

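View pics/side0.png

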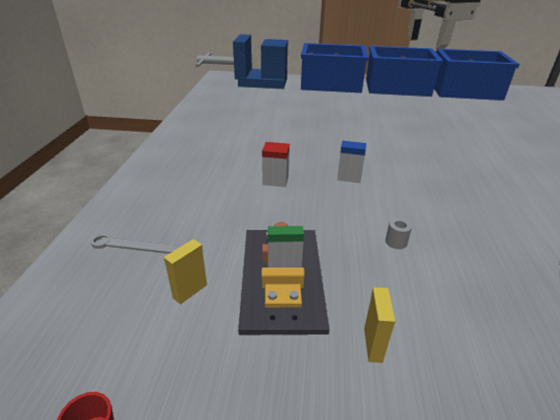

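Top view: the fixture is at about (225,213), with the green spacer in the gap at (222,209). Red is at (370,188), blue at (388,271), and the yellow decoys are at (201,141) and (163,276). Next I measure all of them with a zoomed crop.

```bash
cat > h.py <<'E'
from cell import readout, vision, arm
import cv2,numpy as np
def ray(n,uv,z):
    c=vision.calibration(n);P=np.array(c["pose"]);f=210/np.tan(np.radians(c["fov_y"]/2))
    uv=np.atleast_2d(uv).astype(float)
    d=np.c_[(uv[:,0]-c["cx"])/f,-(uv[:,1]-c["cy"])/f,-np.ones(len(uv))]@P[:3,:3].T
    return (P[:3,3]+d*((z-P[2,3])/d[:,2])[:,None])[:,:2]
def proj(n,X):
    c=vision.calibration(n);P=np.array(c["pose"]);f=210/np.tan(np.radians(c["fov_y"]/2))
    q=(np.atleast_2d(X)-P[:3,3])@P[:3,:3]
    return np.c_[c["cx"]-f*q[:,0]/q[:,2],c["cy"]+f*q[:,1]/q[:,2]]
def seg(n,im,mask,z,roi):
    m=np.zeros(im.shape[:2],np.uint8);a,b,c,d=roi;m[b:d,a:c]=mask[b:d,a:c]*255
    k,l,s,_=cv2.connectedComponentsWithStats(m);i=1+s[1:,4].argmax()
    cs,_=cv2.findContours((l==i).astype(np.uint8),0,1)
    big=cv2.resize((l==i).astype(np.uint8)*255,None,fx=8,fy=8,interpolation=cv2.INTER_NEAREST)
    pts=np.argwhere(big>0)[:,::-1]; w=ray(n,(pts+.5)/8-.5,z)
    hull=cv2.convexHull((w*1000).astype(np.float32))
    return cv2.minAreaRect(hull), w.mean(0)
E
python3 - <<'E'
from h import *
im=cv2.cvtColor(cv2.imread("pics/top0.png"),cv2.COLOR_BGR2RGB);I=im.astype(int);R,G,B=I[...,0],I[...,1],I[...,2]
hsv=cv2.cvtColor(im,cv2.COLOR_RGB2HSV)
print("red",seg("top",im,(R>150)&(G<60)&(B<60),.08,(340,150,400,220)))
print("blue",seg("top",im,(B>140)&(R<70),.08,(360,240,420,300)))
print("green",seg("top",im,(G>110)&(R<70)&(B<110),.092,(190,170,260,250)))
print("plate",seg("top",im,(R+G+B<180)|(hsv[...,1]>120),.012,(160,170,290,255)))
cv2.imwrite("pics/z.png",cv2.resize(cv2.cvtColor(im,cv2.COLOR_RGB2BGR)[175:250,170:285],None,fx=6.9,fy=6.9,interpolation=cv2.INTER_CUBIC))
s=cv2.imread("pics/side0.png")
cv2.imwrite("pics/s.png",cv2.resize(s[215:340,230:335],None,fx=4.7,fy=4.7,interpolation=cv2.INTER_CUBIC))
E
```

```text
red (((592.9962158203125, -267.4170837402344), (40.93010711669922, 49.54150390625), 87.12650299072266), array([ 0.59306255, -0.26738024]))
blue (((436.1748046875, -300.61920166015625), (30.63976287841797, 49.73515319824219), 84.57471466064453), array([ 0.43594371, -0.30065852]))
green (((545.9151611328125, 12.92253303527832), (51.111202239990234, 19.11966323852539), 9.288405418395996), array([0.54591514, 0.01298027]))
plate (((547.2321166992188, 20.928176879882812), (113.95136260986328, 192.51361083984375), 7.079482078552246), array([0.55158233, 0.0290705 ]))
```

View pics/z.png

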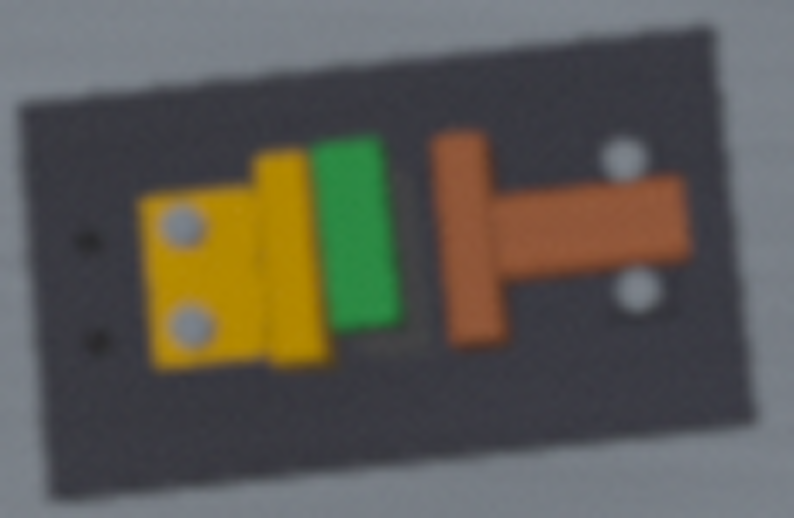

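View pics/s.png

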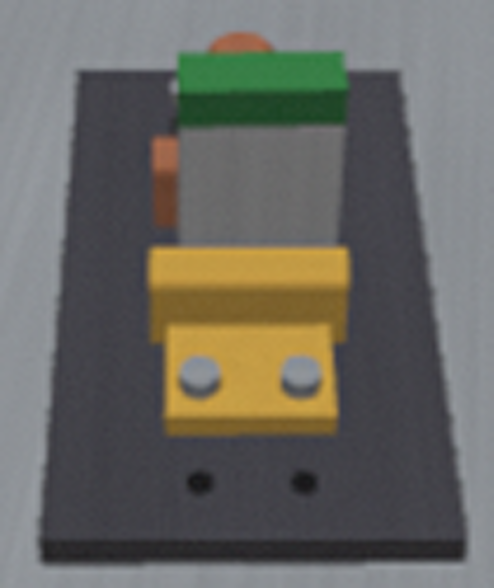

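The zooms show the plate, lug face edge and stop edge clearly. I turn those into the fixture pose and gap width.

```bash
python3 - <<'E'
from h import *
t=lambda p:(np.array(p,float)+.5)/6.9-.5+[170,175]
C=ray("top",t([(20,105),(715,27),(757,425),(52,500)]),.012)
print(C.round(4)); L=[np.linalg.norm(C[i]-C[(i+1)%4]) for i in range(4)];print(np.round(L,4))
# corners fixture: (60,125),(60,-85),(-60,-85),(-60,125)
F=np.array([(60,125),(60,-85),(-60,-85),(-60,125)])/1e3
A=F-F.mean(0);Bc=C-C.mean(0)
th=np.arctan2((A[:,0]*Bc[:,1]-A[:,1]*Bc[:,0]).sum(),(A*Bc).sum())
Rm=np.array([[np.cos(th),-np.sin(th)],[np.sin(th),np.cos(th)]])
o=C.mean(0)-Rm@F.mean(0); print("origin",o,"th",th)
for nm,p in dict(lug=[(432,138),(450,345)],stop=[(310,150),(330,362)],stopback=[(253,157),(271,365)],lugback=[(487,132),(508,343)],holes=[(88,241),(97,342)]).items():
    print(nm,((ray("top",t(p),.012 if nm=="holes" else .042)-o)@Rm).round(4).tolist())
print("green",((ray("top",t([(312,143),(380,137),(402,322),(333,330)]),.092)-o)@Rm).round(4).tolist())
for w in (.036,.048):
  for x in (-.03,.03):
    X=np.r_[o+Rm@[x,w],.042]; print(w,x,((proj("top",X)-[170,175])*6.9).round(), ((proj("side",X)-[230,215])*4.7).round())
E
```

```text
[[ 0.5937  0.1261]
 [ 0.6208 -0.0807]
 [ 0.5024 -0.0957]
 [ 0.4763  0.1106]]
[0.2086 0.1194 0.208  0.1184]
origin [ 0.55084699 -0.00477029] th 0.12815564348596112
lug [[0.0303, -0.0001], [-0.0299, 0.0003]]
stop [[0.0307, 0.0352], [-0.0311, 0.035]]
stopback [[0.0305, 0.0518], [-0.0301, 0.0518]]
lugback [[0.0303, -0.0161], [-0.0312, -0.0162]]
holes [[0.0161, 0.1073], [-0.0142, 0.1071]]
green [[0.0236, 0.0277], [0.0232, 0.009], [-0.0281, 0.0077], [-0.0282, 0.0266]]
0.036 -0.03 [[323. 356.]] [[344. 228.]]
0.036 0.03 [[305. 150.]] [[150. 228.]]
0.048 -0.03 [[281. 360.]] [[347. 255.]]
0.048 0.03 [[263. 154.]] [[149. 255.]]
```

```bash
python3 - <<'E'
from h import *
o=np.array([.55085,-.00477]);th=.12816;Rm=np.array([[np.cos(th),-np.sin(th)],[np.sin(th),np.cos(th)]])
def s(x,y,z): return ((proj("side",np.r_[o+Rm@[x,y],z])-[230,215]+.5)*4.7).round().tolist()[0], ((proj("top",np.r_[o+Rm@[x,y],z])-[170,175]+.5)*6.9).round().tolist()[0]
print("plate",[s(*p,.012) for p in [(.06,-.085),(-.06,-.085),(-.06,.125),(.06,.125)]])
print("holes",[s(x,.107,.012) for x in(.016,-.014)])
print("lug face z42,12; back42",[s(.03,y,z) for y,z in((0,.042),(0,.012),(-.012,.042))])
for W in(.036,.048):print("stop",W,[s(.03,W+y,z) for y,z in((0,.042),(0,.012),(.012,.042),(.012,.012))])
print("green top", [s(x,y,.092) for x,y in((.0234,.0184-.009),(.0234,.0184+.009))])
# side: intersect crop rows at u~ left end of stop w/ z=.042
t=lambda p:(np.array(p,float)+.5)/4.7-.5+[230,215]
for nm,p,z in(("stop far/near",[(150,248),(150,287)],.042),("lug far/near",[(153,138),(153,168)],.042),("lugbase",[(153,228)],.012),("green far/near",[(180,55),(178,92)],.092),("plate",[(78,70),(402,70),(463,540),(42,540)],.012),("holes",[(200,482),(304,482)],.012)):
    print(nm,((ray("side",t(p),z)-o)@Rm).round(4).tolist())
E
```

```text
plate [([79.0, 63.0], [718.0, 26.0]), ([401.0, 64.0], [761.0, 426.0]), ([469.0, 530.0], [49.0, 504.0]), ([39.0, 532.0], [18.0, 103.0])]
holes [([197.0, 479.0], [90.0, 242.0]), ([302.0, 479.0], [98.0, 342.0])]
lug face z42,12; back42 [([154.0, 153.0], [432.0, 140.0]), ([155.0, 221.0], [444.0, 156.0]), ([155.0, 129.0], [473.0, 135.0])]
stop 0.036 [([152.0, 230.0], [308.0, 153.0]), ([153.0, 299.0], [323.0, 169.0]), ([151.0, 258.0], [267.0, 158.0]), ([152.0, 327.0], [283.0, 174.0])]
stop 0.048 [([151.0, 258.0], [267.0, 158.0]), ([152.0, 327.0], [283.0, 174.0]), ([150.0, 286.0], [225.0, 162.0]), ([152.0, 356.0], [243.0, 178.0])]
green top [([174.0, 49.0], [379.0, 137.0]), ([173.0, 86.0], [314.0, 144.0])]
stop far/near [[0.0303, 0.0441], [0.03, 0.0606]]
lug far/near [[0.0304, -0.0072], [0.0301, 0.0075]]
lugbase [[0.0305, 0.0036]]
green far/near [[0.0213, 0.0126], [0.0218, 0.0303]]
plate [[0.0599, -0.0806], [-0.0601, -0.0809], [-0.0579, 0.1285], [0.0588, 0.1279]]
holes [[0.0151, 0.1082], [-0.0147, 0.1084]]
```

The gap measures about 36 mm. The stop's back is at about 52 mm and its visible body runs about 35–52, so 48 is impossible. Blue therefore fits, and I'll re-check once the thin one is out. Now moving above the thin spacer.

>>> {"op": "carry_out", "data": {"increments": [10, 20, 0, 0, 0, -0.01, 17, 36, 0, 0, 0, -0.02, 17, 36, 0, 0, 0, -0.02, 17, 36, 0, 0, 0, -0.02, 17, 36, 0, 0, 0, -0.02, 17, 36, 0, 0, 0, -0.02, 17, 36, 0, 0, 0, -0.02, 17, 36, 0, 0, 0, -0.02, 17, 36, 0, 0, 0, -0.02, 17, 36, 0, 0, 0, -0.02, 17, 36, 0, 0, 0, -0.02, 17, 36, 0, 0, 0, -0.02, 17, 36, 0, 0, 0, -0.02, 17, 36, 0, 0, 0, -0.02, 17, 36, 0, 0, 0, -0.02, 14, 30, 0, 0, 0, -0.02, 7, 20, 0, 0, 0, -0.01, 0, 0, 0, 0, 0, 0, 0, 0, 0, 0, 0, 0], "grip": 0}}

```text
clock: 2.48
position: [0.5453, 0.0124, 0.2264]
ee_rot: [3.133, 0.217, -0.001]
force: [-0.1, 0.5, 0.8]
width: 0.997
gripper_force: 0.0
```

>>> {"op": "carry_out", "data": {"increments": [1, 0, -20, 0, 0, 0.01, 0, 0, -30, 0, 0, 0, 0, 0, -30, 0, 0, 0, 0, 0, -30, 0, 0, 0, 0, 0, -30, 0, 0, 0, 0, 0, -20, 0, 0, 0, 0, 0, -10, 0, 0, 0, 0, 0, 0, 0, 0, 0]}}

```text
clock: 3.48
position: [0.5464, 0.0127, 0.0566]
ee_rot: [3.133, 0.232, -0.001]
force: [0.4, -0.1, 0.5]
width: 0.998
gripper_force: 0.0
```

>>> {"op": "carry_out", "data": {"increments": [0, 0, 0, 0, 0, 0, 0, 0, 0, 0, 0, 0, 0, 0, 0, 0, 0, 0, 0, 0, 0, 0, 0, 0, 0, 0, 0, 0, 0, 0, 0, 0, 0, 0, 0, 0, 0, 0, 0, 0, 0, 0, 0, 0, 0, 0, 0, 0], "grip": 1, "newtons": 25}}

```text
clock: 4.47
position: [0.5467, 0.0135, 0.0567]
ee_rot: [3.133, 0.233, -0.0]
force: [-0.4, 0.6, -1.6]
width: 0.194
gripper_force: 25.0
```

>>> {"op": "carry_out", "data": {"increments": [0, 0, 10, 0, 0, 0, 0, 0, 20, 0, 0, 0, 0, 0, 30, 0, 0, 0, 0, 0, 30, 0, 0, 0, 0, 0, 30, 0, 0, 0, 0, 0, 10, 0, 0, 0, -5, 15, 0, 0, 0, 0, -10, 30, 0, 0, 0, 0, -10, 30, 0, 0, 0, 0, -10, 30, 0, 0, 0, 0, -10, 32, 0, 0, 0, 0, -10, 32, 0, 0, 0, 0, -10, 32, 0, 0, 0, 0, -10, 32, 0, 0, 0, 0, -10, 30, 0, 0, 0, 0, -10, 30, 0, 0, 0, 0, -5, 14, 0, 0, 0, 0, 0, 0, 0, 0, 0, 0]}}

```text
clock: 6.72
position: [0.4456, 0.3213, 0.1859]
ee_rot: [3.132, 0.237, -0.002]
force: [0.3, 0.7, -2.6]
width: 0.194
gripper_force: 25.0
```

```bash
python3 - <<'E'
from h import *
im=vision.get_image("top");b=cv2.cvtColor(im,cv2.COLOR_RGB2BGR)
cv2.imwrite("pics/t1full.png",b)
s=cv2.cvtColor(vision.get_image("side"),cv2.COLOR_RGB2BGR);cv2.imwrite("pics/s1full.png",s)
a=cv2.resize(b[175:250,170:285],None,fx=6.9,fy=6.9,interpolation=cv2.INTER_CUBIC)
cv2.imwrite("pics/z1.png",a)
E
```

```text
(no output)
```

View pics/z1.png

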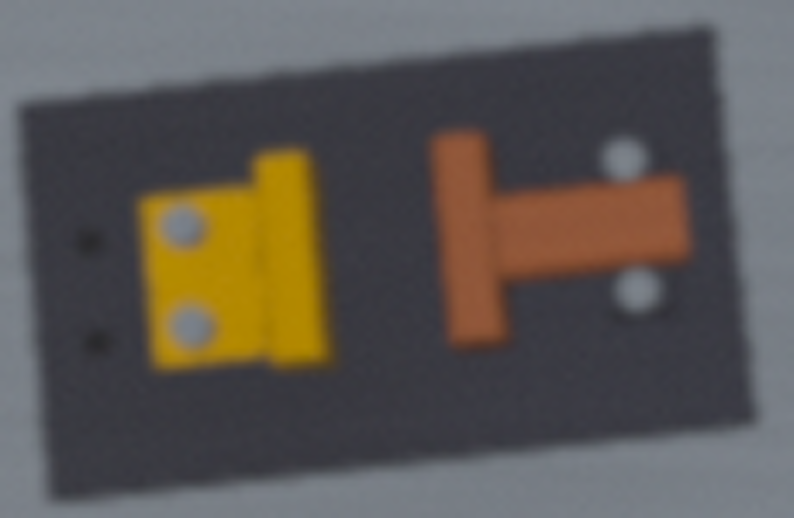

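View pics/t1full.png

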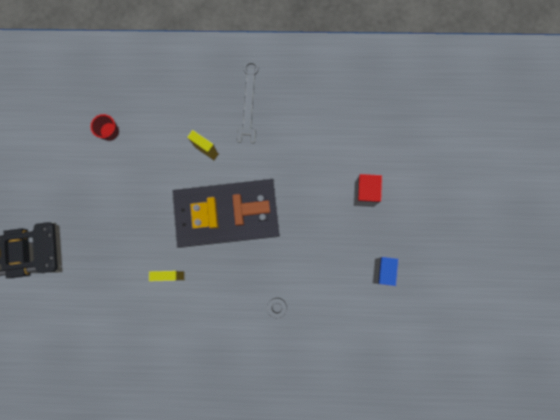

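Thin spacer removed and held over the bench at about (15,250). The stop edge at crop (310–330) and lug face at (432–450) are now clear. I set the thin spacer down and check the gap from the side view too.

>>> {"op": "carry_out", "data": {"increments": [0, 0, -20, 0, 0, 0, 0, 0, -30, 0, 0, 0, 0, 0, -30, 0, 0, 0, 0, 0, -30, 0, 0, 0, 0, 0, -15, 0, 0, 0, 0, 0, -8, 0, 0, 0, 0, 0, -4, 0, 0, 0, 0, 0, -3, 0, 0, 0, 0, 0, 0, 0, 0, 0]}}

```text
clock: 7.95
position: [0.447, 0.3208, 0.0471]
ee_rot: [-3.133, -0.233, -0.001]
force: [-0.3, -0.3, -2.3]
width: 0.193
gripper_force: 25.0
```

```bash
python3 - <<'E'
from h import *
s=cv2.imread("pics/s1full.png")
cv2.imwrite("pics/s1.png",cv2.resize(s[225:315,240:330],None,fx=6.6,fy=6.6,interpolation=cv2.INTER_CUBIC))
# stop/lug intensity along a fixture-y line in the top view
t=cv2.imread("pics/t1full.png").astype(np.float32)
o=np.array([.55085,-.00477]);th=.12816;Rm=np.array([[np.cos(th),-np.sin(th)],[np.sin(th),np.cos(th)]])
ys=np.arange(-.02,.06,.001);xs=np.arange(-.02,.021,.001)
for z in(.042,.012):
  prof=np.mean([[cv2.getRectSubPix(t,(1,1),tuple(map(float,proj("top",np.r_[o+Rm@[x,y],z])[0])))[0,0,2] for y in ys] for x in xs],0)
  print(z,[(round(y*1000),int(p)) for y,p in zip(ys,prof)])
E
```

```text
Traceback (most recent call last):
  File "h.py", line 9, in proj
    c=vision.calibration(n);P=np.array(c["pose"]);f=210/np.tan(np.radians(c["fov_y"]/2))
ValueError: time passes only in moves, steps and waits
```

View pics/s1.png

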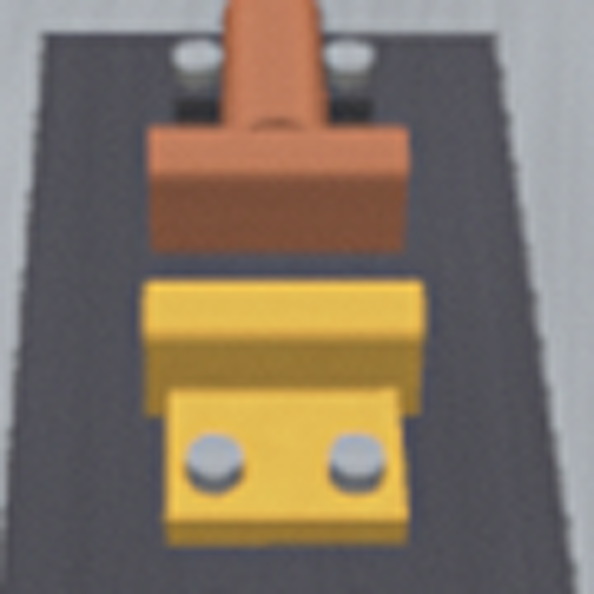

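Side crop: lug top edge at row 127, base at 250; stop far edge at 282, base at 412. Stop and lug backs sit 52 mm apart, and both are about 16 mm thick, so the gap is 36 mm and blue is the one. I release the thin spacer.

>>> {"op": "carry_out", "data": {"increments": [0, 0, -2, 0, 0, 0, 0, 0, -1, 0, 0, 0, 0, 0, 0, 0, 0, 0]}}

```text
clock: 8.32
position: [0.4471, 0.3209, 0.0446]
ee_rot: [-3.133, -0.233, -0.001]
force: [-1.1, -2.0, 6.8]
width: 0.198
gripper_force: 25.0
```

>>> {"op": "carry_out", "data": {"increments": [0, 0, 0, 0, 0, 0, 0, 0, 0, 0, 0, 0, 0, 0, 0, 0, 0, 0, 0, 0, 0, 0, 0, 0, 0, 0, 0, 0, 0, 0, 0, 0, 0, 0, 0, 0], "grip": 0}}

```text
clock: 9.07
position: [0.4467, 0.3206, 0.0437]
ee_rot: [3.133, 0.233, -0.0]
force: [-0.2, 0.3, -0.1]
width: 0.797
gripper_force: 0.0
```

>>> {"op": "carry_out", "data": {"increments": [0, 0, 10, 0, 0, 0, 0, 0, 20, 0, 0, 0, 0, 0, 30, 0, 0, 0, 0, 0, 40, 0, 0, 0, 0, 0, 40, 0, 0, 0, 0, 0, 20, 0, 0, 0, 0, 0, 0, 0, 0, 0]}}

```text
clock: 9.95
position: [0.4475, 0.3213, 0.2059]
ee_rot: [-3.131, -0.233, -0.005]
force: [-0.0, -0.4, 0.1]
width: 0.997
gripper_force: 0.0
```

>>> {"op": "carry_out", "data": {"increments": [0, -20, 0, 0, 0, -0.004, -1, -36, 0, 0, 0, -0.015, -1, -36, 0, 0, 0, -0.015, -1, -36, 0, 0, 0, -0.015, -1, -36, 0, 0, 0, -0.015, -1, -36, 0, 0, 0, -0.015, -1, -36, 0, 0, 0, -0.015, -1, -36, 0, 0, 0, -0.015, -1, -36, 0, 0, 0, -0.015, -1, -36, 0, 0, 0, -0.015, -1, -36, 0, 0, 0, -0.015, -1, -36, 0, 0, 0, -0.015, -1, -36, 0, 0, 0, -0.015, 0, -36, 0, 0, 0, -0.015, 0, -36, 0, 0, 0, -0.015, 0, -36, 0, 0, 0, -0.015, 0, -36, 0, 0, 0, -0.015, 0, -26, 0, 0, 0, 0, 0, 0, 0, 0, 0, 0, 0, 0, 0, 0, 0, 0]}}

```text
clock: 12.45
position: [0.4336, -0.3008, 0.2028]
ee_rot: [-3.137, 0.15, 0.003]
force: [0.1, 0.2, 0.5]
width: 1.0
gripper_force: 0.0
```

>>> {"op": "carry_out", "data": {"increments": [2, 0, -20, 0, 0, 0, 0, 0, -30, 0, 0, 0, 0, 0, -30, 0, 0, 0, 0, 0, -30, 0, 0, 0, 0, 0, -25, 0, 0, 0, 0, 0, -15, 0, 0, 0, 0, 0, -7, 0, 0, 0, 0, 0, 0, 0, 0, 0]}}

```text
clock: 13.45
position: [0.4369, -0.3012, 0.0468]
ee_rot: [-3.138, 0.149, 0.0]
force: [0.7, -0.4, 0.5]
width: 0.995
gripper_force: 0.0
```

>>> {"op": "carry_out", "data": {"increments": [0, 0, 0, 0, 0, 0, 0, 0, 0, 0, 0, 0, 0, 0, 0, 0, 0, 0, 0, 0, 0, 0, 0, 0, 0, 0, 0, 0, 0, 0, 0, 0, 0, 0, 0, 0, 0, 0, 0, 0, 0, 0], "grip": 1, "newtons": 30}}

```text
clock: 14.32
position: [0.4368, -0.3014, 0.0467]
ee_rot: [3.138, -0.15, -0.0]
force: [-0.4, -1.5, -0.4]
width: 0.325
gripper_force: 30.0
```

>>> {"op": "carry_out", "data": {"increments": [0, 0, 10, 0, 0, 0, 0, 0, 20, 0, 0, 0, 0, 0, 30, 0, 0, 0, 0, 0, 30, 0, 0, 0, 0, 0, 30, 0, 0, 0, 0, 0, 20, 0, 0, 0, 0, 0, 10, 0, 0, 0, 0, 0, 0, 0, 0, 0]}}

```text
clock: 15.32
position: [0.4368, -0.3014, 0.1971]
ee_rot: [3.138, -0.15, 0.001]
force: [0.0, 1.0, -4.3]
width: 0.329
gripper_force: 30.0
```

>>> {"op": "carry_out", "data": {"increments": [4, 14, 0, 0, 0, 0.014, 9, 25, 0, 0, 0, 0.02, 9, 25, 0, 0, 0, 0.02, 9, 25, 0, 0, 0, 0.02, 9, 25, 0, 0, 0, 0.02, 9, 25, 0, 0, 0, 0.02, 9, 25, 0, 0, 0, 0.02, 9, 25, 0, 0, 0, 0.02, 9, 25, 0, 0, 0, 0.02, 9, 25, 0, 0, 0, 0.02, 9, 25, 0, 0, 0, 0.02, 9, 25, 0, 0, 0, 0.01, 9, 20, 0, 0, 0, 0, 0, 5, 0, 0, 0, 0, 0, 0, 0, 0, 0, 0, 0, 0, 0, 0, 0, 0]}}

```text
clock: 17.32
position: [0.5482, 0.0116, 0.1965]
ee_rot: [3.135, 0.2, -0.001]
force: [0.7, -1.3, -3.0]
width: 0.326
gripper_force: 30.0
```

```bash
python3 - <<'E'
from h import *
for n in("top","side"):cv2.imwrite(f"pics/{n}2.png",cv2.cvtColor(vision.get_image(n),cv2.COLOR_RGB2BGR))
p=readout.observe();print(p["position"],p["ee_rot"])
E
```

```text
[0.54850484 0.01160373 0.19670183] [ 3.13480773e+00  1.99809397e-01 -3.66946959e-04]
```

>>> {"op": "carry_out", "data": {"increments": [0, 1.5, -15, 0, 0, 0, 0, 0, -25, 0, 0, 0, 0, 0, -25, 0, 0, 0, 0, 0, -20, 0, 0, 0, 0, 0, -10, 0, 0, 0, 0, 0, -7, 0, 0, 0, 0, 0, 0, 0, 0, 0]}}

```text
clock: 18.3
position: [0.5487, 0.0141, 0.0946]
ee_rot: [3.135, 0.202, -0.0]
force: [-0.4, 0.4, -2.6]
width: 0.322
gripper_force: 30.0
```

>>> {"op": "carry_out", "data": {"increments": [0, 0, -3, 0, 0, 0, 0, 0, -3, 0, 0, 0, 0, 0, -3, 0, 0, 0, 0, 0, 0, 0, 0, 0]}}

```text
clock: 18.8
position: [0.5486, 0.0141, 0.0855]
ee_rot: [3.135, 0.202, -0.001]
force: [-1.1, -0.5, -3.2]
width: 0.327
gripper_force: 30.0
```

>>> {"op": "carry_out", "data": {"increments": [0, -0.5, -3, 0, 0, 0, 0, 0, -3, 0, 0, 0, 0, 0, -3, 0, 0, 0, 0, 0, 0, 0, 0, 0]}}

```text
clock: 19.3
position: [0.5486, 0.0136, 0.0764]
ee_rot: [3.135, 0.202, -0.001]
force: [0.2, -0.2, -3.0]
width: 0.326
gripper_force: 30.0
```

Blue is 12 mm into the gap with no contact force, so I continue down.

>>> {"op": "carry_out", "data": {"increments": [0, 0, -4, 0, 0, 0, 0, 0, -4, 0, 0, 0, 0, 0, -4, 0, 0, 0, 0, 0, -3, 0, 0, 0, 0, 0, 0, 0, 0, 0]}}

```text
clock: 19.92
position: [0.5486, 0.0136, 0.0614]
ee_rot: [3.135, 0.202, -0.001]
force: [1.3, -0.6, -3.9]
width: 0.327
gripper_force: 30.0
```

>>> {"op": "carry_out", "data": {"increments": [0, 0, -1.5, 0, 0, 0, 0, 0, -1.5, 0, 0, 0, 0, 0, 0, 0, 0, 0]}}

```text
clock: 20.3
position: [0.5488, 0.0136, 0.0588]
ee_rot: [3.135, 0.202, 0.0]
force: [-0.2, 0.2, -4.1]
width: 0.322
gripper_force: 30.0
```

>>> {"op": "carry_out", "data": {"increments": [0, 0, -1, 0, 0, 0, 0, 0, 0, 0, 0, 0]}}

```text
clock: 20.55
position: [0.5489, 0.0136, 0.0587]
ee_rot: [3.135, 0.202, 0.001]
force: [-2.8, -0.3, 8.4]
width: 0.325
gripper_force: 30.0
```

>>> {"op": "carry_out", "data": {"increments": [0, 0, 0, 0, 0, 0, 0, 0, 0, 0, 0, 0, 0, 0, 0, 0, 0, 0, 0, 0, 0, 0, 0, 0, 0, 0, 0, 0, 0, 0, 0, 0, 0, 0, 0, 0, 0, 0, 0, 0, 0, 0], "grip": 0}}

```text
clock: 21.42
position: [0.5488, 0.0136, 0.0577]
ee_rot: [3.135, 0.202, 0.0]
force: [-0.7, -0.2, -0.2]
width: 0.992
gripper_force: 0.0
```

>>> {"op": "carry_out", "data": {"increments": [0, 0, 10, 0, 0, 0, 0, 0, 20, 0, 0, 0, 0, 0, 30, 0, 0, 0, 0, 0, 40, 0, 0, 0, 0, 0, 40, 0, 0, 0, 0, 0, 20, 0, 0, 0, 0, -20, 0, 0, 0, 0, 0, -35, 0, 0, 0, 0, 0, -35, 0, 0, 0, 0, 0, -35, 0, 0, 0, 0, 0, -35, 0, 0, 0, 0, 0, -35, 0, 0, 0, 0, 0, -20, 0, 0, 0, 0, 0, 0, 0, 0, 0, 0]}}

```text
clock: 23.18
position: [0.5485, -0.2025, 0.218]
ee_rot: [3.135, 0.198, 0.0]
force: [0.4, 0.2, -0.6]
width: 1.0
gripper_force: 0.0
```

```bash
python3 - <<'E'
from h import *
a=[cv2.cvtColor(vision.get_image(n),cv2.COLOR_RGB2BGR) for n in("top","side")]
cv2.imwrite("pics/end.png",cv2.resize(np.hstack([a[0][130:330,0:300],a[1][170:370,100:440]]),None,fx=1.25,fy=1.25))
im=cv2.cvtColor(a[0],cv2.COLOR_BGR2RGB).astype(int);R,G,B=im[...,0],im[...,1],im[...,2]
print("blue",seg("top",im,(B>140)&(R<70),.092,(190,170,260,250)))
print("green",seg("top",im,(G>110)&(R<70)&(B<110),.08,(0,150,150,330)))
E
```

```text
blue (((548.361328125, 11.709864616394043), (53.53992462158203, 30.16950225830078), 8.219108581542969), array([0.54844758, 0.01189368]))
green (((446.1761474609375, 319.2348937988281), (49.26178741455078, 18.793949127197266), 4.868849754333496), array([0.44566911, 0.31951776]))
```

View pics/end.png

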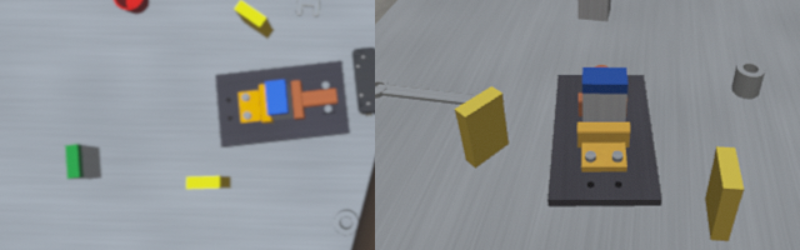

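The end picture shows blue upright in the gap and flush with the stop's neighbourhood, with green standing on the bench at about (.446,.319). Both are where they should be, and the gripper is clear.

```bash
python3 -c "
from cell import arm
print(arm.sign_off())"
```

```text
the job is handed in; nothing more can be done
None
```

I handed the job in: the gap measured about 36 mm, so the blue spacer now stands in it on the base plate, and the thin green one stands on the bench, off the fixture; red was never tried, and sign-off gave no verdict.

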